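# Click-test the display lights and set the faulty one aside

## Robot

A 6-joint arm with a two-finger parallel gripper is mounted at the origin on a cart in front of the work surface, level with it; the furniture and walls round the work are solid. World frame = base frame: x ahead of the robot, y to its left, z up, the work surface at z = 0. Lengths are in m, angles in rad, forces in N, time in s.
With the tool pointing down it reaches from about 0.375 to 0.75 m from the base axis. Payload 9 kg.
Tool frame: the origin (TCP) lies midway between the tips of the shut fingers; the grasp point (between the pads) lies 19 mm behind it; y points along the fingers, x is the direction in which the jaws open and shut, and the axes are right-handed (so a half turn about y gives the same grasp; the last joint's range is limited). The gripper opens to 85 mm and grips with 20 to 120 N. Pads are 22 mm wide; open, the fingers measure 114 mm over their backs; the gripper's body (76 mm by 85 mm) begins 54 mm behind the grasp point. The pads swing forward as they close: fully open they stand 13 mm farther back than shut.
Start: joints at [1.041, 0.104, 0.097, 1.564, 0, 1.353], TCP at [0.184, 0.571, 0.231] pointing down, gripper open.
Joint ranges: [-2.99, 2.99], [-0.84, 1.86], [-1.1, 1.16], [-1.84, 2.11], [-1.51, 1.56], [-3.14, 3.14]. Speed limits (rad/s): [2.22, 2.22, 2.57, 3.14, 3.14, 3.14].

## Interface

Orientations are given as a unit quaternion [w, x, y, z].
In Python, from rig import sense, get_image, job_done gives the robot as it stands. The module is installed in compiled form; this text tells all that it offers.
- The arm moves only by the shell command python3 -m jog 'ROWS' [OPENING]. ROWS is JSON, a list that holds one entry, the list of rows, each a list of 6 numbers: the shift along the tool's x, y, z in cm, then the turn, a rotation vector about the tool's x, y, z in rad. A call has 1 to 12 rows; each row shifts and turns the pose as measured when the row begins, along the tool's axes as they then stand; what a row does not reach is not made up. A row lasts 1/10 s, in which the tool goes at most 50 mm and 8.59 degrees, less where a joint would pass 70% of its speed; a pose out of reach is approached as far as the arm can. A call is refused whole if a number of a shift passes 5 or a number of a turn 0.15, either way. A call with a gripper value outside its range is refused whole. OPENING is the closure in counts, from 0 (fully open) to 255 (shut), set as the call begins (- or left out, the last holds). The fingers move at their own pace and stop on an object; the grip force is fixed at half the most. Time passes only in rows, so rows that do not move let the fingers close. It gives the time, the measured TCP pose, the force and the opening at its end, in the units of the state.
- sense(): the state, without advancing time (a new reading comes with each control period).
- get_image(name): name is "scene" or "top" or "wrist"; returns a dict with "pixels" (480x640x3 uint8, red, green, blue), "z_map" (480x640 float32, m along the optical axis (not along the pixel's ray), 0 where there is no reading), "intrinsics" (3x3 intrinsics, pixels), "rvec" (rotation vector, rad) and "tvec" (3), from world to camera coordinates, as OpenCV has them. Camera axes: x right, y down, z forward; pixel columns grow to the right and rows downward; lengths in m; the calibration is good to about 2 mm. A picture is of the moment at which its call begins.
- job_done(): hands the job in, once; it reports no verdict.
The state is a dict: "time": time; "qpos": joint angles; "qvel": joint speeds; "joint_torque": joint torques, N m; "eef_pos": TCP position; "ee_rot": TCP orientation; "ft_force": force on the tool from outside, world axes, zero at the start; "ft_torque": the same for the moment, N m; "gripper_width": finger opening in m.
Only numpy, scipy, OpenCV 4.12 (cv2) and the standard library are available. Lean on these libraries where they do the work, as an engineer would, in place of code of your own. Each camera call takes 0.05 s, during which the arm holds its last target.

## Task

Two small battery puck lights stand on the slate of the cheese counter, and one of them no longer latches. Test each by pressing its button all the way down and letting go. The light whose button stays down is good: leave it where it stands, button down; set the one whose button springs back up upright in the shallow metal tray (set it down, do not drop it).

Things in the scene. Friction and masses are not known exactly. Their poses are not given: they have to be found in the camera images.
- light_a_center (a point): First puck light: an upright white drum 56 mm across, housing 34 mm high, with a round grey push button (32 mm across, flat top) in the middle of its top. The button stands 12 mm proud when up, so the whole is 46 mm high; 0.15 kg. This point is on the drum's axis, 23 mm above its underside. z is up; the light is round, so its yaw does not matter. Which of the two lights is faulty shows only when they are pressed.
- light_a_button (a joint): Push button of the first light: 0 = up, 0.008 m = fully down (its top then 4 mm above the housing, 15 mm above the light's centre point). It moves straight down under 2 to 5 N. A good button stays where it was pushed down to; a faulty one comes back up to 0 as soon as it is let go.
- light_b_center (a point): Second puck light, built and looking just like the first: white drum 56 mm across, housing 34 mm high, grey button on top, 46 mm high in all, 0.15 kg. This point is on its axis, 23 mm above its underside. z is up.
- light_b_button (a joint): Push button of the second light, same sizes and meaning of the values: 0 = up, 0.008 m = fully down; 2 to 5 N; stays down if good, comes back up if faulty.
- returns_tray_in (a point): Shallow open steel tray, fixed to the counter: 180 mm along its x, 160 mm along its y, 20 mm high, walls 4 mm. This point is the centre of its inner floor, 4 mm above the counter; its z is up. It lies to the right of both lights (lower y), beyond a row of fixed cheese wheels up to 75 mm high that the light must be carried over.
Not all that is in view belongs to the job. What is shaped like the part that bears light_a_center but green or yellow is not meant.

How it is judged:
By the outcome, as a careful person would: the job done as asked, in the order asked, and still so for the second after the job is handed in, with the robot touching nothing.
It also fails if it takes over 48 s, if anything falls off the work surface, if the arm or the gripper's body presses on something with over 40 N, if the wrist force passes 120 N, or if a joint passes its speed limit or range.

## Working session

There is one attempt and no reset: what is moved stays moved. The work goes in short steps, Python scripts to look and compute and a shell command to move; the robot and the scene stay as the last step left them, time stands still between calls to the robot, and variables do not carry over. Pictures are saved under pics/ and viewed, and the job is handed in when it is done.

```bash
mkdir -p pics; python3 - <<'E'
from rig import sense,get_image
import cv2
s=sense()
for k in s: print(k,s[k])
for n in ("scene","top","wrist"):
    d=get_image(n); cv2.imwrite(f"pics/{n}0.png",d["pixels"][:,:,::-1]); print(n,d["rvec"],d["tvec"],d["intrinsics"].tolist())
E
```

```text
time 0.0
qpos [1.04128375e+00 1.04704454e-01 9.64911283e-02 1.56391514e+00
 3.53008020e-05 1.35310780e+00]
qvel [-2.19270086e-03 -9.89312689e-04 -1.98187320e-03  2.37611760e-05
 -2.49353015e-03 -3.93278996e-04]
joint_torque [ 6.17474016e-04 -5.56930876e+01  5.03649330e+01  1.69618166e-02
 -3.32959917e-04  5.55484107e-06]
eef_pos [0.18388106 0.57078323 0.23053135]
ee_rot [-0.57139852  0.57175268  0.41585789 -0.4167311 ]
ft_force [-0.26154275 -0.29114204  0.28095407]
ft_torque [ 0.02066961 -0.03969539 -0.07163624]
gripper_width 0.085052694704381
scene [ 1.83251677 -0.94643201  0.56966852] [-0.35418161  0.27778998  0.95392753] [[580.7219599968728, 0.0, 322.1245691933938], [0.0, 580.7219599968728, 243.31682661197996], [0.0, 0.0, 1.0]]
top [ 2.1313186  -2.1100983   0.18951956] [0.04606881 0.63385986 1.07872238] [[475.4680701317377, 0.0, 318.5598336345904], [0.0, 475.4680701317377, 240.22645690177276], [0.0, 0.0, 1.0]]
wrist [-2.33105566 -1.69977425 -0.25849273] [-0.5998028  -0.03851541  0.38026677] [[388.38498601797124, 0.0, 313.00593053955157], [0.0, 388.38498601797124, 245.23101805012254], [0.0, 0.0, 1.0]]
```

View pics/scene0.png

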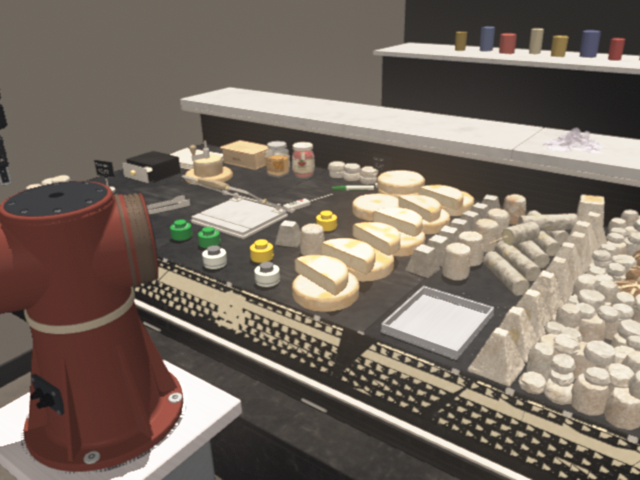

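View pics/top0.png

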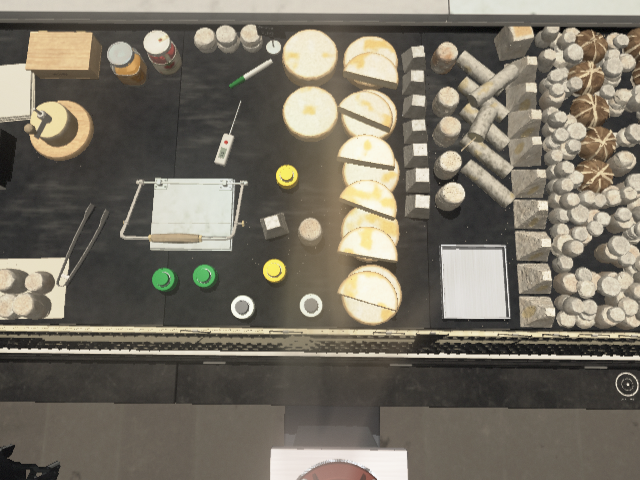

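View pics/wrist0.png

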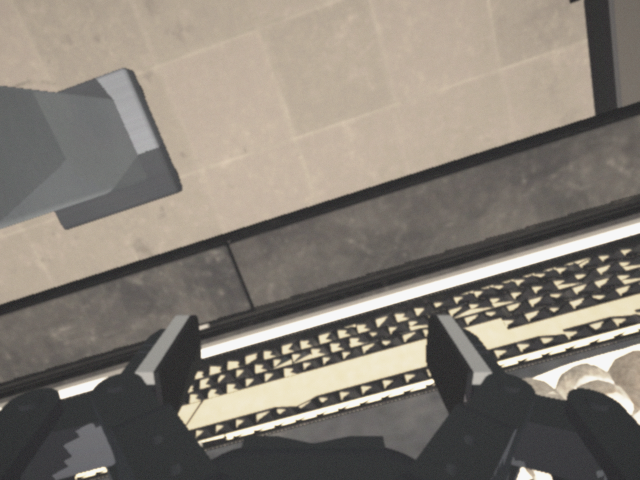

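Candidates in the top view:
- White drums with a grey button at (243,306) and (311,305). These are the ones I want.
- Green look-alikes at (164,279) and (204,276), and yellow ones at (287,177) and (274,270). All excluded by colour.
- Cheese cylinders at (309,231) and on the white board at lower left, which have no button.

Next I'll measure the white drums and check them in a crop.

```bash
cat > h.py <<'E'
import numpy as np,cv2
from rig import sense,get_image
from scipy.spatial.transform import Rotation as R
def ray(d,u,v,z):
    Rm=cv2.Rodrigues(np.array(d["rvec"],float))[0]; t=np.array(d["tvec"],float).ravel()
    c=-Rm.T@t; r=Rm.T@np.linalg.inv(d["intrinsics"])@np.array([u,v,1.])
    return c+r*(z-c[2])/r[2]
def pt(d,u,v):
    Rm=cv2.Rodrigues(np.array(d["rvec"],float))[0]; t=np.array(d["tvec"],float).ravel()
    z=d["z_map"][int(round(v)),int(round(u))]
    return Rm.T@(np.linalg.inv(d["intrinsics"])@np.array([u,v,1.])*z-t)
def proj(d,p):
    return cv2.projectPoints(np.array([p],float),np.array(d["rvec"],float),np.array(d["tvec"],float),d["intrinsics"],None)[0].ravel()
def rot():
    q=sense()["ee_rot"]; return R.from_quat(q,scalar_first=True)
E
python3 - <<'E'
from h import *
d=get_image("top");im=d["pixels"]
hsv=cv2.cvtColor(im,cv2.COLOR_RGB2HSV)
m=((hsv[...,1]<40)&(hsv[...,2]>150)).astype(np.uint8)
for (u,v) in ((243,306),(311,305)):
    sub=np.zeros_like(m);sub[v-18:v+19,u-18:u+19]=m[v-18:v+19,u-18:u+19]
    cs,_=cv2.findContours(sub,cv2.RETR_EXTERNAL,cv2.CHAIN_APPROX_NONE)
    c=max(cs,key=cv2.contourArea);(x,y),r=cv2.minEnclosingCircle(c)
    P=ray(d,x,y,.034);print("ring",x,y,r,P,"r m",np.linalg.norm(ray(d,x+r,y,.034)-P),"depth z button",pt(d,u,v),np.hypot(P[0],P[1]))
    # button: dark inside
    b=np.zeros_like(m);cv2.circle(b,(int(round(x)),int(round(y))),int(r-3),1,-1)
    b=b&(hsv[...,2]<175).astype(np.uint8)
    M=cv2.moments(b,True);bu,bv=M["m10"]/M["m00"],M["m01"]/M["m00"]
    print("button",bu,bv,M["m00"],ray(d,bu,bv,.046))
# tray
for (u,v) in ((440,244),(506,243),(441,319),(510,320)): print("tray",ray(d,u,v,.02),pt(d,u,v))
print("trayfloor",pt(d,475,282))
for (u,v) in ((370,292),(369,243),(371,212),(368,285)): print("cheese",pt(d,u,v))
cv2.imwrite("pics/crop1.png",cv2.resize(im[260:335,220:340],None,fx=5,fy=5,interpolation=cv2.INTER_CUBIC)[:,:,::-1])
w=get_image("scene");print(pt(w,214,250),pt(w,266,267))
E
```

```text
ring 242.14114379882812 306.6148376464844 11.810647010803223 [0.47514935 0.23331712 0.034     ] r m 0.02821694854961052 depth z button [0.47603357 0.22922945 0.04670957] 0.5293427866004791
button 241.72727272727272 307.0194805194805 154.0 [0.47364885 0.23225951 0.046     ]
ring 310.5 304.7608642578125 11.771598815917969 [0.48121734 0.07019369 0.034     ] r m 0.02809189831343042 depth z button [0.48004781 0.0687128  0.04628916] 0.486309858248455
button 310.7077922077922 305.35064935064935 154.0 [0.47923396 0.06939818 0.046     ]
tray [ 0.63405876 -0.24721281  0.02      ] [ 6.37778265e-01 -2.52335519e-01 -4.34832725e-04]
tray [ 0.6381032  -0.40991022  0.02      ] [ 0.6423623  -0.41889273 -0.00295867]
tray [ 0.45126276 -0.24294295  0.02      ] [ 4.51735073e-01 -2.47785270e-01  3.95173807e-04]
tray [ 0.45062559 -0.40784714  0.02      ] [ 0.45118469 -0.41709701 -0.00375021]
trayfloor [ 0.54280417 -0.3346239   0.00171455]
cheese [ 0.51024649 -0.06842534  0.06939313]
cheese [ 0.62534934 -0.06684797  0.07234705]
cheese [ 0.70749956 -0.07512299  0.04527057]
cheese [ 0.5262595  -0.06372173  0.07148648]
[0.46505448 0.22020335 0.04730456] [0.47182661 0.06157061 0.04494127]
```

View pics/crop1.png

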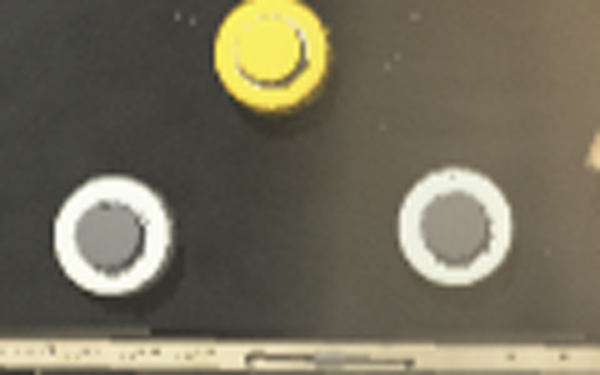

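The crop shows two upright white drums with grey buttons, at crop pixels (112,236) and (455,227). The yellow look-alike sits behind them. Next I'll work out the moves.

```bash
cat > go.py <<'E'
import sys
from h import *
p=np.array(sense()["eef_pos"]);r=rot()
print("t",sense()["time"],"pos",p.round(4),"q",np.round(sense()["qpos"],3),"F",np.round(sense()["ft_force"],2))
print("tool axes cols\n",r.as_matrix().round(3))
if len(sys.argv)>3:
    g=np.array([float(a) for a in sys.argv[1:4]])
    print("shift cm tool",(r.inv().apply(g-p)*100).round(2))
if len(sys.argv)>4: # yaw of tool x in world deg
    y=np.radians(float(sys.argv[4])); x=np.array([np.cos(y),np.sin(y),0]);z=np.array([0,0,-1.])
    T=R.from_matrix(np.c_[x,np.cross(z,x),z]); print("rotvec",(r.inv()*T).as_rotvec().round(3))
E
python3 go.py 0.474 0.2325 0.09 
python3 - <<'E'
from h import *
d=get_image("top")
for v in (322,328,335,342): print(v,[pt(d,u,v).round(3) for u in (243,311)])
E
```

```text
t 0.25 pos [0.184  0.5709 0.2309] q [ 1.041  0.104  0.097  1.564 -0.     1.353] F [ 0.69  0.39 -0.16]
tool axes cols
 [[ 0.307 -0.    -0.952]
 [ 0.952 -0.001  0.307]
 [-0.001 -1.     0.   ]]
shift cm tool [-23.31  14.1  -37.99]
322 [array([ 0.439,  0.235, -0.   ]), array([0.441, 0.069, 0.001])]
328 [array([ 0.425,  0.236, -0.005]), array([ 0.427,  0.069, -0.   ])]
335 [array([0.408, 0.233, 0.004]), array([0.41 , 0.069, 0.005])]
342 [array([ 0.391,  0.24 , -0.041]), array([ 0.393,  0.069, -0.033])]
```

```bash
python3 -m jog '[[[-2.3,0.8,-3.8,0,0,0],[-2.3,0.8,-3.8,0,0,0],[-2.3,0.8,-3.8,0,0,0],[-2.3,0.8,-3.8,0,0,0],[-2.3,0.8,-3.8,0,0,0],[-2.3,0.8,-3.8,0,0,0],[-2.3,0.8,-3.8,0,0,0],[-2.3,0.8,-3.8,0,0,0],[-2.3,0.8,-3.8,0,0,0],[-2.3,0.8,-3.8,0,0,0]]]' 255; python3 go.py 0.474 0.2325 0.06
```

```text
time: 1.3
eef_pos: [0.483, 0.2281, 0.1487]
ee_rot: [0.57, -0.569, -0.421, 0.417]
ft_force: [0.3, 0.0, -0.0]
gripper_width: -0.0001
t 1.3 pos [0.483  0.2281 0.1487] q [ 0.195 -0.103 -0.259  1.41   0.003  0.496] F [ 0.25  0.02 -0.02]
tool axes cols
 [[ 0.297  0.003 -0.955]
 [ 0.955  0.003  0.297]
 [ 0.004 -1.    -0.002]]
shift cm tool [0.11 8.87 1.01]
```

```bash
python3 -m jog '[[[0.1,3,0.5,0,0,0],[0,3,0.5,0,0,0],[0,2.5,0,0,0,0],[0,0,0,0,0,0]]]'; python3 go.py 0.474 0.2325 0.038
python3 - <<'E'
from h import *
for n in ("wrist","scene","top"):
    d=get_image(n)
    if n=="top": cv2.imwrite(f"pics/top1.png",cv2.resize(d["pixels"][240:340,180:340],None,fx=4,fy=4)[:,:,::-1])
    elif n=="scene": cv2.imwrite(f"pics/scene1.png",cv2.resize(d["pixels"][200:300,170:330],None,fx=4,fy=4)[:,:,::-1])
    else: cv2.imwrite("pics/wrist1.png",d["pixels"][:,:,::-1])
E
```

```text
time: 1.7
eef_pos: [0.4781, 0.2261, 0.0604]
ee_rot: [-0.571, 0.572, 0.418, -0.414]
ft_force: [-0.9, -0.3, -0.1]
gripper_width: -0.0001
t 1.7 pos [0.4781 0.2261 0.0604] q [ 0.193 -0.078 -0.398  1.246  0.002  0.505] F [-0.95 -0.27 -0.09]
tool axes cols
 [[ 0.307  0.005 -0.952]
 [ 0.952  0.003  0.307]
 [ 0.004 -1.    -0.004]]
shift cm tool [0.47 2.24 0.59]
```

View pics/wrist1.png

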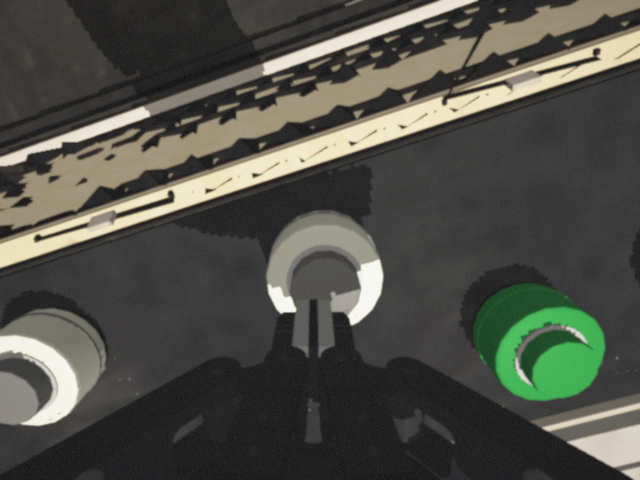

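View pics/scene1.png

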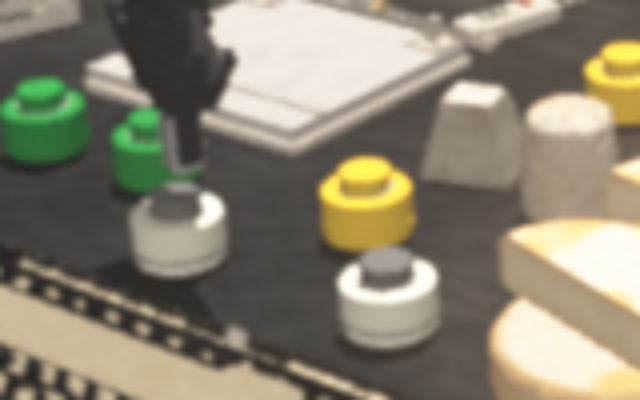

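The wrist view shows the shut fingers at (315,310) over the rear edge of the left light's button at (326,272). That fits the computed remaining shift (0.5, 0.6). I'll centre, then press.

```bash
python3 - <<'E'
from h import *
d=get_image("wrist")
print(proj(d,[.474,.2325,.046]),proj(d,[.475,.233,.034]),ray(d,324,265,.034))
E
python3 -m jog '[[[0.5,0,0.7,0,0,0],[0.1,0.6,0.1,0,0,0]]]'; python3 go.py 0.474 0.2325 0.038
```

```text
[318.76314258 283.12515401] [319.84286435 274.67426295] [0.4708602  0.23638481 0.034     ]
time: 2.1
eef_pos: [0.4776, 0.2366, 0.063]
ee_rot: [-0.569, 0.573, 0.423, -0.41]
ft_force: [-0.1, -0.4, -0.1]
gripper_width: 0.0003
t 2.1 pos [0.4776 0.2366 0.063 ] q [ 2.130e-01 -8.500e-02 -4.000e-01  1.238e+00  1.000e-03  5.240e-01] F [-0.08 -0.37 -0.1 ]
tool axes cols
 [[ 0.306  0.017 -0.952]
 [ 0.952  0.005  0.306]
 [ 0.01  -1.    -0.015]]
shift cm tool [-0.53  2.49  0.26]
```

```bash
python3 -m jog '[[[-0.2,1.2,0.4,0,0,0],[0,0,0,0,0,0]]]'; python3 go.py 0.473 0.2345 0.038
```

```text
time: 2.3
eef_pos: [0.473, 0.2367, 0.0502]
ee_rot: [-0.569, 0.573, 0.423, -0.411]
ft_force: [-0.4, -0.7, -0.1]
gripper_width: 0.0001
t 2.3 pos [0.473  0.2367 0.0502] q [ 2.160e-01 -8.900e-02 -4.280e-01  1.213e+00  1.000e-03  5.250e-01] F [-0.41 -0.68 -0.09]
tool axes cols
 [[ 0.305  0.018 -0.952]
 [ 0.952  0.005  0.305]
 [ 0.011 -1.    -0.016]]
shift cm tool [-0.22  1.21 -0.05]
```

```bash
python3 -m jog '[[[-0.2,0.7,0,0,0,0],[0,0.3,0,0,0,0]]]'; python3 -m jog '[[[0,0.3,0,0,0,0]]]';
```

```text
time: 2.5
eef_pos: [0.473, 0.235, 0.04]
ee_rot: [-0.569, 0.573, 0.424, -0.41]
ft_force: [-2.0, -0.8, 4.0]
gripper_width: -0.0001
time: 2.6
eef_pos: [0.4732, 0.235, 0.0374]
ee_rot: [-0.569, 0.573, 0.424, -0.41]
ft_force: [-11.4, -0.8, 38.3]
gripper_width: -0.0003
```

The force jumped from 4 N to 38 N at z = 0.037, so the button reached its stop. I'll lift and look.

```bash
python3 -m jog '[[[0,-1,0,0,0,0],[0,-4,0,0,0,0],[0,-3,0,0,0,0],[0,0,0,0,0,0]]]'
cat > look.py <<'E'
import sys
from h import *
d=get_image("scene");a=cv2.resize(d["pixels"][210:310,180:310],None,fx=4,fy=4)
d=get_image("wrist");b=cv2.resize(d["pixels"],(400,300))
o=np.zeros((700,520,3),np.uint8);o[:400]=a;o[400:,:400]=b
cv2.imwrite(f"pics/{sys.argv[1]}.png",cv2.resize(o[:,:,::-1],(445,600)))
E
python3 look.py l2; python3 go.py 0.4802 0.0698 0.10
```

```text
time: 3.0
eef_pos: [0.471, 0.2338, 0.1188]
ee_rot: [-0.569, 0.573, 0.423, -0.41]
ft_force: [1.0, -0.4, -0.0]
gripper_width: -0.0001
t 3.1 pos [0.4694 0.2335 0.1153] q [ 0.211 -0.137 -0.352  1.341  0.002  0.521] F [0.29 0.06 0.39]
tool axes cols
 [[ 0.305  0.014 -0.952]
 [ 0.952  0.005  0.305]
 [ 0.009 -1.    -0.012]]
shift cm tool [-15.28   1.47  -6.01]
```

View pics/l2.png

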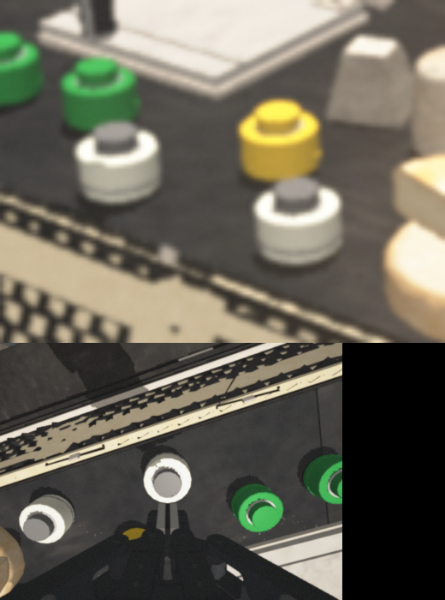

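The left button at (116,137) stands about as high as the right one at (298,194), but I'll check this with the depth maps.

```bash
cat > bh.py <<'E'
from h import *
for n in ("scene","top","wrist"):
    d=get_image(n)
    for nm,c in (("L",(.4735,.234)),("R",(.4802,.0698))):
        out=[]
        for z in (.038,.046):
            u,v=proj(d,[c[0],c[1],z])
            if 3<u<636 and 3<v<476:
                q=[pt(d,u+i,v+j)[2] for i in (-2,-1,0,1,2) for j in (-1,0,1)]; out.append(round(float(np.median(q)),4))
        # housing ring heights
        rr=[]
        for a in np.linspace(0,6.28,12):
            u,v=proj(d,[c[0]+.022*np.cos(a),c[1]+.022*np.sin(a),.034])
            if 0<u<639 and 0<v<479: rr.append(pt(d,u,v)[2])
        print(n,nm,out,"ring",np.round(np.sort(rr),3)[[3,6,9]] if len(rr)>9 else None)
E
python3 bh.py
```

```text
scene L [0.0446, 0.0463] ring [0.033 0.035 0.044]
scene R [0.0443, 0.0451] ring [0.033 0.035 0.044]
top L [0.258, 0.2684] ring [0.037 0.225 0.37 ]
top R [0.0449, 0.045] ring [0.033 0.033 0.035]
wrist L [0.0467, 0.0471] ring [0.034 0.035 0.035]
wrist R [0.0469, 0.0465] ring [0.034 0.035 0.046]
```

The left button is back at 0.046 m after a full press, so the left light is the faulty one. Next I'll test the right one.

```bash
python3 -m jog '[[[-3.8,0,-1.5,0,0,0],[-3.8,0,-1.5,0,0,0],[-3.8,1,-1.5,0,0,0],[-3.8,2,-1.5,0,0,0],[0,2,0,0,0,0],[0,0,0,0,0,0]]]'; python3 go.py 0.4802 0.0698 0.038
python3 - <<'E'
from h import *
d=get_image("wrist");cv2.imwrite("pics/w3.png",d["pixels"][:,:,::-1]);print(proj(d,[.4802,.0698,.046]))
E
```

```text
time: 3.85
eef_pos: [0.4758, 0.0653, 0.0546]
ee_rot: [0.572, -0.57, -0.419, 0.416]
ft_force: [-0.1, 0.4, -0.1]
gripper_width: 0.0003
t 3.85 pos [0.4758 0.0653 0.0546] q [-0.14  -0.227 -0.544  1.253  0.005  0.168] F [-0.07  0.42 -0.15]
tool axes cols
 [[ 0.303  0.002 -0.953]
 [ 0.953  0.004  0.303]
 [ 0.005 -1.    -0.001]]
shift cm tool [ 0.55  1.66 -0.28]
[325.06152439 316.63790256]
```

View pics/w3.png

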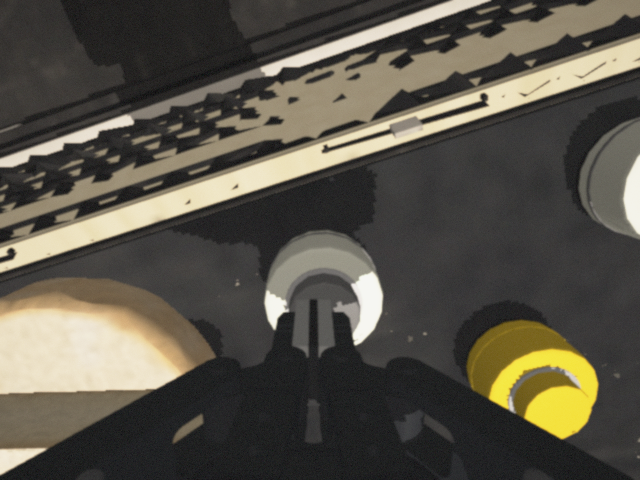

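The wrist view shows the right light's button at (323,300), slightly right of the fingers at (314,305). I'll correct that and press.

```bash
python3 -m jog '[[[0.5,0.4,0,0,0,0],[0,0.8,0,0,0,0]]]'; python3 go.py 0.4795 0.0698 0.038|head -1; python3 -m jog '[[[0,0.3,0,0,0,0]]]'
```

```text
time: 4.1
eef_pos: [0.4792, 0.0715, 0.0453]
ee_rot: [-0.57, 0.57, 0.42, -0.415]
ft_force: [-1.3, 0.8, 2.6]
gripper_width: 0.0003
t 4.1 pos [0.4792 0.0715 0.0453] q [-0.126 -0.211 -0.547  1.229  0.005  0.18 ] F [-1.3   0.77  2.56]
time: 4.2
eef_pos: [0.4794, 0.0721, 0.0421]
ee_rot: [-0.57, 0.57, 0.421, -0.416]
ft_force: [-0.5, -0.6, 3.1]
gripper_width: 0.0
```

```bash
python3 -m jog '[[[0,0.3,0,0,0,0]]]'; python3 -m jog '[[[0,0.2,0,0,0,0]]]'
```

```text
time: 4.3
eef_pos: [0.4796, 0.0726, 0.0394]
ee_rot: [-0.569, 0.57, 0.421, -0.416]
ft_force: [-0.9, -1.7, 2.3]
gripper_width: 0.0001
time: 4.4
eef_pos: [0.4799, 0.0728, 0.0379]
ee_rot: [-0.569, 0.57, 0.421, -0.416]
ft_force: [-10.6, -1.1, 22.6]
gripper_width: -0.0001
```

The force rose to 22.6 N at z = 0.038, so this one is fully down too. I'll lift straight up and check.

```bash
python3 -m jog '[[[0,0.05,0,0,0,0],[0,-1,0,0,0,0],[0,-4,0,0,0,0],[0,-4,0,0,0,0],[0,0,0,0,0,0]]]'
python3 bh.py; python3 look.py l4; python3 go.py 0.4735 0.2335 0.10
```

```text
time: 4.9
eef_pos: [0.4782, 0.0737, 0.1316]
ee_rot: [-0.569, 0.57, 0.422, -0.417]
ft_force: [0.4, -0.7, 0.2]
gripper_width: -0.0003
scene L [0.0454, 0.0451] ring [0.033 0.035 0.041]
scene R [0.0369, 0.0313] ring [0.033 0.033 0.034]
top L [0.0459, 0.046] ring [0.032 0.035 0.623]
top R [0.6143, 0.6143] ring [0.61  0.616 0.619]
wrist L [0.0471, 0.0467] ring [0.035 0.035 0.047]
wrist R [0.0386, 0.0392] ring [0.034 0.035 0.036]
t 5.15 pos [0.4748 0.074  0.1248] q [-0.121 -0.256 -0.439  1.392  0.004  0.18 ] F [-0.06 -0.39 -0.38]
tool axes cols
 [[ 0.297 -0.004 -0.955]
 [ 0.955  0.004  0.297]
 [ 0.003 -1.     0.005]]
shift cm tool [15.19  2.54  4.84]
```

View pics/l4.png

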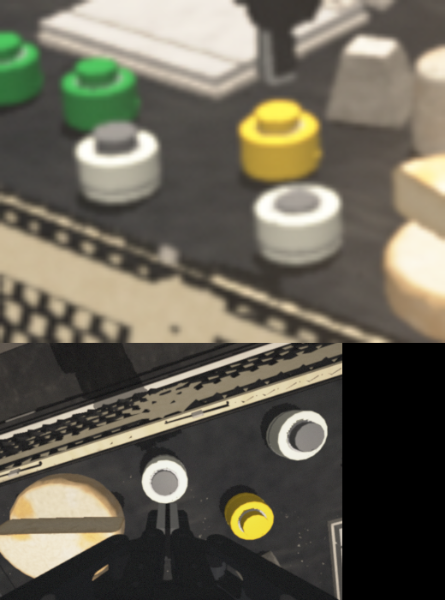

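The right light's button stays at about 0.0385 m, so it is good and I'll leave it. The left button is up at 0.046 m and is faulty. I'll go over the left light with the gripper open.

```bash
python3 -m jog '[[[3.8,0,1.2,0,0,0],[3.8,0,1.2,0,0,0],[3.8,0,1.2,0,0,0],[3.8,0,1.2,0,0,0],[0,0,0,0,0,0]]]' 0; 
cat > fitL.py <<'E'
from h import *
for n in ("wrist","top","scene"):
    d=get_image(n);im=d["pixels"]
    u0,v0=proj(d,[.4735,.2335,.034])
    Rm=cv2.Rodrigues(np.array(d["rvec"],float))[0];t=np.array(d["tvec"],float).ravel()
    vv,uu=np.mgrid[0:480,0:640];Z=d["z_map"]
    P=(np.linalg.inv(d["intrinsics"])@np.stack([uu*Z,vv*Z,Z]).reshape(3,-1)).T
    W=((P-t)@Rm).reshape(480,640,3)
    near=(np.hypot(W[...,0]-.4735,W[...,1]-.2335)<.06)&(Z>0)
    for nm,(a,b) in dict(btn=(.0415,.05),top=(.029,.05)).items():
        m=(near&(W[...,2]>a)&(W[...,2]<b)).astype(np.uint8)
        cs,_=cv2.findContours(m,cv2.RETR_EXTERNAL,cv2.CHAIN_APPROX_NONE)
        c=max(cs,key=cv2.contourArea);(x,y),r=cv2.minEnclosingCircle(c)
        q=W[c[:,0,1],c[:,0,0]][:,:2].astype(np.float32)
        (X,Y),rr=cv2.minEnclosingCircle(q);print(n,nm,(round(x),round(y),round(r)),"xy",round(X,4),round(Y,4),"r",round(rr,4))
E
python3 fitL.py; python3 go.py 0.4735 0.2335 0.003
```

```text
time: 5.65
eef_pos: [0.4712, 0.2374, 0.119]
ee_rot: [0.574, -0.567, -0.415, 0.421]
ft_force: [-0.1, -1.1, 0.3]
gripper_width: 0.0723
wrist btn (308, 266, 27) xy 0.4735 0.2339 r 0.016
wrist top (309, 259, 44) xy 0.4735 0.2343 r 0.028
t 5.75 pos [0.4715 0.2344 0.1189] q [ 0.21  -0.097 -0.308  1.371  0.005  0.518] F [ 0.11 -0.82 -0.98]
tool axes cols
 [[ 0.303 -0.012 -0.953]
 [ 0.953  0.002  0.303]
 [-0.002 -1.     0.012]]
shift cm tool [-0.   11.59 -0.36]Traceback (most recent call last):
  File "fitL.py", line 13, in <module>
    c=max(cs,key=cv2.contourArea);(x,y),r=cv2.minEnclosingCircle(c)
ValueError: max() iterable argument is empty
```

The wrist fit gives (0.4735, 0.234) with radii of 16 and 28 mm, as specified. I'll descend.

```bash
python3 -m jog '[[[0,3,-0.2,0,0,0],[0,3,-0.1,0,0,0],[0,1,0,0,0,0],[0,0,0,0,0,0]]]' 0; python3 go.py 0.4735 0.234 0.003
```

```text
time: 6.15
eef_pos: [0.4735, 0.2299, 0.046]
ee_rot: [0.575, -0.568, -0.413, 0.42]
ft_force: [0.3, 0.3, 0.4]
gripper_width: 0.0856
t 6.15 pos [0.4735 0.2299 0.046 ] q [ 0.201 -0.051 -0.399  1.236  0.004  0.513] F [0.28 0.3  0.4 ]
tool axes cols
 [[ 0.307 -0.014 -0.952]
 [ 0.952  0.001  0.307]
 [-0.003 -1.     0.013]]
shift cm tool [0.4  4.3  0.07]
```

```bash
python3 -m jog '[[[0.4,1.5,0,0,0,0],[0,1.8,0.1,0,0,0],[0,0.8,0,0,0,0],[0,0,0,0,0,0]]]' 0; python3 go.py 0.4735 0.234 0.003; python3 look.py l5
```

```text
time: 6.55
eef_pos: [0.4757, 0.2336, 0.0056]
ee_rot: [0.575, -0.57, -0.413, 0.418]
ft_force: [0.0, -0.4, -0.7]
gripper_width: 0.0855
t 6.55 pos [0.4757 0.2336 0.0056] q [ 0.207 -0.008 -0.433  1.154  0.004  0.521] F [ 0.01 -0.37 -0.65]
tool axes cols
 [[ 0.309 -0.01  -0.951]
 [ 0.951  0.002  0.309]
 [-0.001 -1.     0.01 ]]
shift cm tool [-0.03  0.26  0.22]
```

View pics/l5.png

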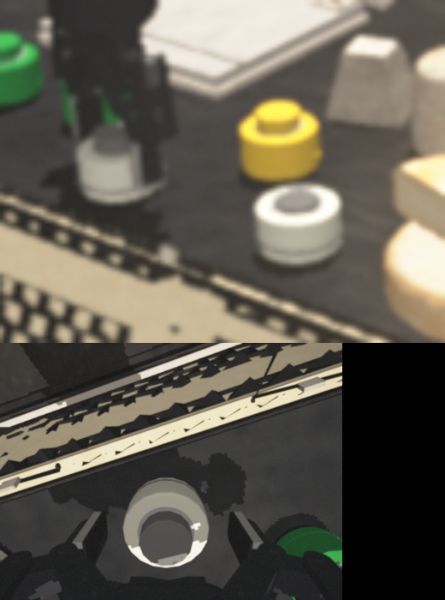

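The drum at (166,525) in the wrist view lies centred between the open pads at (90,530) and (238,530). I'll close the gripper.

```bash
python3 -m jog '[[[0,0.3,0.2,0,0,0],[0,0,0,0,0,0],[0,0,0,0,0,0],[0,0,0,0,0,0],[0,0,0,0,0,0],[0,0,0,0,0,0]]]' 255; python3 go.py; python3 -m jog '[[[0,0,0,0,0,0],[0,0,0,0,0,0]]]'
```

```text
time: 7.25
eef_pos: [0.476, 0.2349, 0.0063]
ee_rot: [0.574, -0.57, -0.415, 0.416]
ft_force: [-0.2, -0.9, -1.4]
gripper_width: 0.0545
t 7.25 pos [0.476  0.2349 0.0063] q [ 0.21  -0.012 -0.437  1.151  0.004  0.524] F [-0.21 -0.9  -1.37]
tool axes cols
 [[ 0.309 -0.005 -0.951]
 [ 0.951  0.003  0.309]
 [ 0.001 -1.     0.005]]
time: 7.45
eef_pos: [0.4758, 0.2349, 0.006]
ee_rot: [0.574, -0.57, -0.415, 0.417]
ft_force: [0.3, -0.1, -2.2]
gripper_width: 0.0548
```

```bash
python3 -m jog '[[[0,-1,0,0,0,0],[0,-3,0,0,0,0],[0,-4,0,0,0,0],[0,-4,0,0,0,0],[0,-3,0,0,0,0],[0,0,0,0,0,0]]]'; python3 look.py l6; python3 go.py 0.543 -0.327 0.15
```

```text
time: 8.05
eef_pos: [0.475, 0.234, 0.1636]
ee_rot: [0.574, -0.57, -0.414, 0.417]
ft_force: [0.3, 0.5, -1.4]
gripper_width: 0.0544
t 8.15 pos [0.4733 0.2337 0.1593] q [ 0.208 -0.104 -0.241  1.445  0.004  0.522] F [ 0.93  0.36 -2.5 ]
tool axes cols
 [[ 0.309 -0.012 -0.951]
 [ 0.951  0.001  0.309]
 [-0.003 -1.     0.012]]
shift cm tool [-51.17   0.78 -23.96]
```

View pics/l6.png

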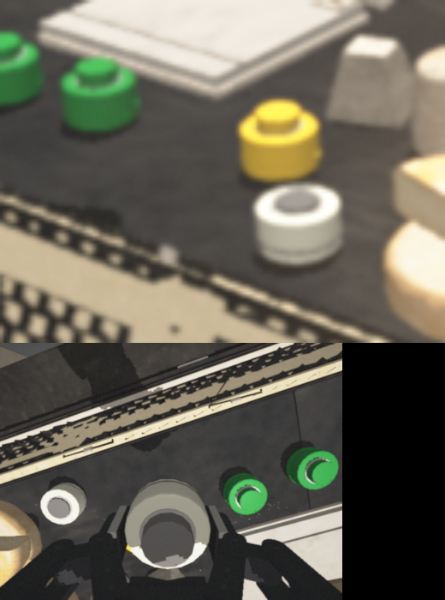

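The light is held upright between the pads and the good light stands undisturbed. I'll carry it over the wheels with the underside at about 0.15 m.

```bash
python3 -m jog '[[[-2,0,-0.9,0,0,0],[-3.5,0,-1.6,0,0,0],[-3.5,0,-1.6,0,0,0],[-3.5,0,-1.6,0,0,0],[-3.5,0,-1.6,0,0,0],[-3.5,0,-1.6,0,0,0],[-3.5,0,-1.6,0,0,0],[-3.5,0,-1.6,0,0,0],[-3.5,0,-1.6,0,0,0],[-3.5,0,-1.6,0,0,0],[0,0,0,0,0,0]]]'; python3 go.py 0.543 -0.327 0.15
```

```text
time: 9.25
eef_pos: [0.5062, -0.143, 0.137]
ee_rot: [0.581, -0.561, -0.407, 0.426]
ft_force: [-0.5, 0.3, -1.9]
gripper_width: 0.0544
t 9.25 pos [ 0.5062 -0.143   0.137 ] q [-0.517 -0.067 -0.247  1.428 -0.012 -0.207] F [-0.46  0.34 -1.93]
tool axes cols
 [[ 0.305 -0.039 -0.952]
 [ 0.952  0.008  0.305]
 [-0.004 -0.999  0.039]]
shift cm tool [-16.4   -1.58  -9.06]
```

```bash
cat >> go.py <<'E'
m=r.as_matrix(); yv=m[:,1]; ax=np.cross(yv,[0,0,-1.]); print("level rotvec tool",r.inv().apply(ax).round(3))
E
python3 -m jog '[[[-3.5,-0.4,-1.9,0,0,0],[-3.5,-0.4,-1.9,0,0,0],[-3.5,-0.4,-1.9,0,0,0],[-3.5,0,-1.9,0,0,0],[0,0,0,0,0,0]]]'; python3 go.py 0.543 -0.327 0.06
```

```text
time: 9.75
eef_pos: [0.5326, -0.3008, 0.1359]
ee_rot: [0.586, -0.555, -0.406, 0.428]
ft_force: [-0.2, 0.4, -2.4]
gripper_width: 0.0546
t 9.75 pos [ 0.5326 -0.3008  0.1359] q [-0.718  0.212  0.041  1.45  -0.019 -0.408] F [-0.24  0.36 -2.44]
tool axes cols
 [[ 0.304 -0.05  -0.951]
 [ 0.953  0.018  0.304]
 [ 0.002 -0.999  0.053]]
shift cm tool [-2.19  7.48 -2.19]
level rotvec tool [-0.053 -0.     0.002]
```

```bash
python3 -m jog '[[[-2.2,0,-1.7,-0.05,0,0],[0,2.5,0,0,0,0],[0,0,0,0,0,0]]]'; python3 go.py 0.543 -0.327 0.05; python3 - <<'E'
from h import *
d=get_image("scene");a=cv2.resize(d["pixels"][220:370,360:520],None,fx=3.5,fy=3.5);cv2.imwrite("pics/s7.png",a[:,:,::-1])
E
```

```text
time: 10.05
eef_pos: [0.5403, -0.325, 0.1037]
ee_rot: [0.575, -0.567, -0.417, 0.417]
ft_force: [-0.7, 0.6, -2.4]
gripper_width: 0.0545
t 10.05 pos [ 0.5403 -0.325   0.1037] q [-7.490e-01  2.250e-01 -1.000e-03  1.356e+00  2.000e-03 -4.400e-01] F [-0.7   0.64 -2.37]
tool axes cols
 [[ 0.305 -0.007 -0.952]
 [ 0.952  0.009  0.305]
 [ 0.006 -1.     0.009]]
shift cm tool [-0.15  5.36 -0.37]
level rotvec tool [-0.009 -0.     0.006]
```

View pics/s7.png

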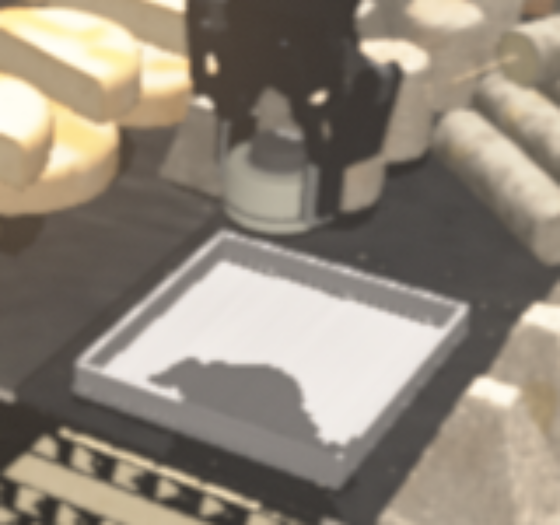

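The light hangs upright over the tray, at (270,185) with the tray centre near (275,340). I'll lower it gently.

```bash
python3 -m jog '[[[-0.1,2,-0.2,0,0,0],[0,2,-0.1,0,0,0],[0,1.5,0,0,0,0],[0,1,0,0,0,0],[0,0,0,0,0,0]]]'; python3 go.py 0.543 -0.327 0.0105
```

```text
time: 10.6
eef_pos: [0.545, -0.3246, 0.0425]
ee_rot: [0.573, -0.568, -0.418, 0.418]
ft_force: [-0.2, -0.4, -1.2]
gripper_width: 0.0547
t 10.6 pos [ 0.545  -0.3246  0.0425] q [-0.744  0.266 -0.067  1.244  0.002 -0.438] F [-0.16 -0.41 -1.15]
tool axes cols
 [[ 0.301 -0.004 -0.954]
 [ 0.954  0.006  0.301]
 [ 0.004 -1.     0.005]]
shift cm tool [-0.3  3.2  0.1]
level rotvec tool [-0.005 -0.     0.004]
```

```bash
python3 -m jog '[[[-0.2,1.2,0,0,0,0],[0,1,0,0,0,0],[0,0.5,0,0,0,0],[0,0,0,0,0,0]]]'; python3 go.py 0.543 -0.327 0.0105
```

```text
time: 11.0
eef_pos: [0.5451, -0.327, 0.0153]
ee_rot: [0.572, -0.569, -0.418, 0.418]
ft_force: [0.5, 0.0, -0.8]
gripper_width: 0.0547
t 11.0 pos [ 0.5451 -0.327   0.0153] q [-0.746  0.289 -0.091  1.195  0.002 -0.441] F [ 0.46  0.01 -0.83]
tool axes cols
 [[ 0.301 -0.002 -0.954]
 [ 0.954  0.004  0.301]
 [ 0.003 -1.     0.003]]
shift cm tool [-0.06  0.48  0.2 ]
level rotvec tool [-0.003  0.     0.003]
```

```bash
python3 -m jog '[[[0,0.3,0,0,0,0]]]';python3 -m jog '[[[0,0.2,0,0,0,0]]]';python3 -m jog '[[[0,0.1,0,0,0,0]]]'
```

```text
time: 11.1
eef_pos: [0.5453, -0.3273, 0.0127]
ee_rot: [0.572, -0.569, -0.418, 0.418]
ft_force: [-0.8, -0.7, -1.4]
gripper_width: 0.0548
time: 11.2
eef_pos: [0.5454, -0.3273, 0.0106]
ee_rot: [0.572, -0.569, -0.418, 0.418]
ft_force: [0.2, 0.8, -0.3]
gripper_width: 0.0543
time: 11.3
eef_pos: [0.5455, -0.3275, 0.0099]
ee_rot: [0.571, -0.569, -0.418, 0.418]
ft_force: [-2.1, 3.0, 7.1]
gripper_width: 0.0545
```

Contact shows at 7 N. I'll release, then lift clear.

```bash
python3 -m jog '[[[0,0,0,0,0,0],[0,0,0,0,0,0],[0,0,0,0,0,0],[0,0,0,0,0,0],[0,0,0,0,0,0],[0,0,0,0,0,0]]]' 0; python3 go.py | head -1;  python3 -m jog '[[[0,-1,0,0,0,0],[0,-3,0,0,0,0],[0,-4,0,0,0,0],[0,-4,0,0,0,0],[0,-4,0,0,0,0],[0,-2,0,0,0,0],[0,0,0,0,0,0]]]'
python3 - <<'E'
from h import *
d=get_image("scene");a=cv2.resize(d["pixels"][220:370,190:520],None,fx=2.4,fy=2.4);cv2.imwrite("pics/s8.png",a[:,:,::-1])
d=get_image("wrist");cv2.imwrite("pics/w8.png",d["pixels"][:,:,::-1])
def near(c,z,n):
    d=get_image(n);u,v=proj(d,[*c,z]);return np.median([pt(d,u+i,v+j)[2] for i in (-2,-1,0,1,2) for j in (-1,0,1)])
print([near((.5435,-.3275),.046,n) for n in ("scene","wrist")], [near((.4802,.0698),.038,n) for n in ("scene","top")])
E
```

```text
time: 11.9
eef_pos: [0.5464, -0.3283, 0.0114]
ee_rot: [0.571, -0.57, -0.419, 0.417]
ft_force: [0.0, -0.8, 0.2]
gripper_width: 0.0854
t 11.9 pos [ 0.5464 -0.3283  0.0114] q [-0.747  0.293 -0.094  1.184  0.002 -0.441] F [ 0.01 -0.78  0.23]
time: 12.6
eef_pos: [0.5451, -0.3275, 0.2014]
ee_rot: [0.571, -0.57, -0.419, 0.417]
ft_force: [0.5, -0.6, 0.7]
gripper_width: 0.0853
[np.float64(0.049792568685462564), np.float64(0.05051871208249558)] [np.float64(0.037180177540601246), np.float64(0.03775745168967829)]
```

View pics/s8.png

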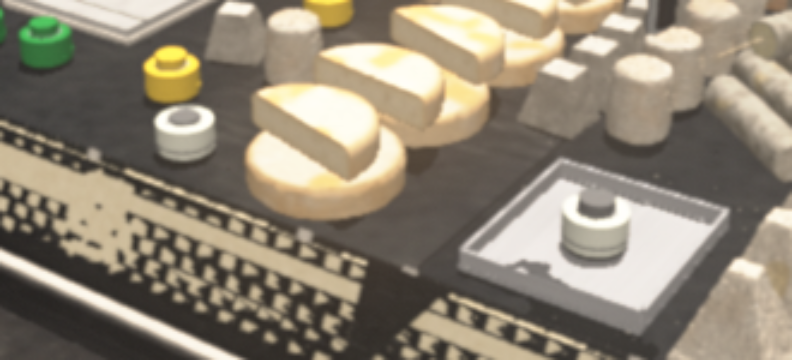

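View pics/w8.png

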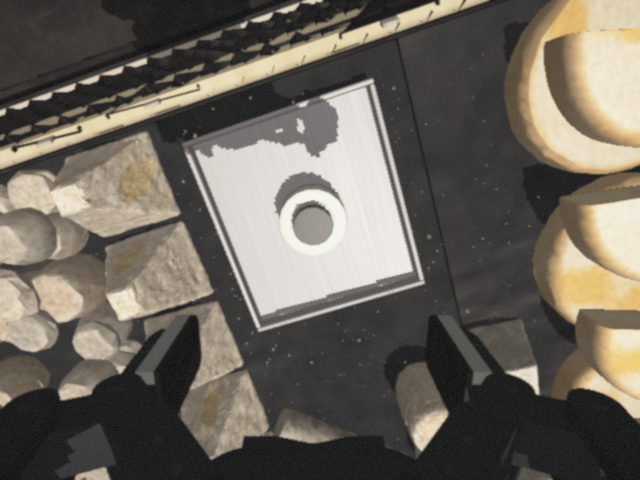

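The faulty light stands upright in the middle of the tray, at (597,222) in the scene view and (313,221) in the wrist view. Its button top is at 0.050 m, which is the 4 mm floor plus 46 mm. The good light's button is down at 0.0375 m. The gripper is clear, so I'll hand in.

```bash
python3 -m jog '[[[0,0,0,0,0,0],[0,0,0,0,0,0]]]'; python3 -c "
from rig import job_done;print(job_done())"
```

```text
time: 13.1
eef_pos: [0.5426, -0.3251, 0.1927]
ee_rot: [0.575, -0.566, -0.418, 0.418]
ft_force: [0.8, -0.5, 0.1]
gripper_width: 0.0853
the job is handed in; nothing more can be done
None
```

The faulty light is now upright in the middle of the tray, and the good one stands where it was with its button down. I handed the job in at 13.1 s, with the gripper open and clear.

- **Test:** I pressed both buttons to their stops. The left light (higher y) sprang back to 0.046 m, so it was the faulty one. The right light stayed down at about 0.038 m.
- **Move:** I gripped the left light by its drum, carried it over the cheese wheels and lowered it until it touched the tray at 7 N before letting go.
- **Last checks:** The faulty light's button top is at 0.050 m, as expected on the tray's 4 mm floor. The good light's button is at 0.0375 m.
- **Disagreements:** The top and wrist views differed by 2–4 mm on where the lights stood, and the wrist depth fit settled it for the grasp. The left press peaked at 38 N vertically, at the fingertips and just under the 40 N limit (about 40 N with its sideways part).

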